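# Leak-check a new gas hob: set the detector, fit the valve knob and hold it in

## Task

First stand the orange gas detector upright on the worktop midway between the two yellow gas risers and let go of it. Then pick up the black knob, turn it so that its D-shaped bore matches the hob's bare D-shaft, push it fully home on the shaft, and press it on down against the valve's spring to the bottom; finish while still holding the knob pressed in. Leave the cup, the carton and the screwdriver where they are.

Things in the scene. Friction and masses are not known exactly. Their poses are not given: they have to be found in the camera images.
- detector: Loose orange gas detector, an upright box 32 mm (its x) by 50 mm (its y) by 95 mm tall, about 0.18 kg, dark screen on its -x face. It starts standing upright. Origin: centre of its underside; z up.
- manifold: Fixed gas pipe piece: two upright yellow risers, 90 mm tall, 28 mm thick (brass caps 34 mm, foot flanges 48 mm wide, 6 high), 170 mm apart along its y. A yellow pipe (top 27 mm over the worktop) joins them 60 mm behind (+x); between the risers the worktop is bare. Origin: on the worktop midway between the risers; z up.
- gap (a point): The point on the bare worktop midway between the two risers, where the detector goes (same axes as the manifold).
- knob: Loose black cooker knob, 0.07 kg, upright, 44 mm tall: round skirt 56 mm across up to 20 mm, then a grip bar (z 20 to 44 mm), 12 mm thick (y), 50 mm long (x), red pointer line on its +x end. Underside: blind D-bore on the axis, 16 mm deep, radius 9 mm, its flat 3 mm from the axis on the +x (pointer) side. Origin: centre of underside; z up.
- shaft_top (a point): Centre of the top of the bare brass D-shaft on its axis. Upright, radius 8 mm, flat 2 mm from the axis on +x (x points out through the flat, z up), round side chamfered 1 mm at the tip. Takes the knob with knob +x along this +x within 0.13 rad; fully home, the knob's underside is 16 mm below this point. Does not turn; presses down 6 mm. At rest 27 mm above the deck.
- valve: Fixed white round bezel, 76 mm across and 3 mm thick, on the hob's deck around the D-shaft; a red line on it runs outwards from the shaft on the side of the shaft's flat. Origin: on the axis at the deck; x towards the red line, z up.
- stem (a joint): How far the shaft is pressed down, m: 0 at rest, 0.006 at its stop. A spring resists with about 4 N at the start and 10 N at the stop; it springs back when let go.
- hob: Fixed low counter-top gas hob of bare metal, 260 mm (x) by 400 mm (y), deck 70 mm above the worktop; a black pan grate up to 37 mm above the deck on its right (-y) part, round a burner 85 mm right of the middle, 110 mm in radius. Valve near its left (+y) end. Origin: centre of its underside.
- cup: Loose blue cup, 74 mm across, 80 mm tall; leave alone. Origin: centre of its underside.
- carton: Loose small cardboard carton, 90 by 70 by 60 mm tall; leave alone. Origin: centre of its underside.
- screwdriver: Loose red-handled screwdriver 150 mm long lying on the worktop to the left of the risers; leave alone.
Mind the look-alikes: they are no part of the job. Several things look just like the detector: the one meant starts farthest to the robot's right.

How it is judged:
On the way, in this order (a step that is already met when the one before it is completed fails the run):
1. the detector stands upright on the worktop midway between the risers, let go (horizontal distance between detector and gap below 0.02 m and angle between detector's own z axis and vertical below 0.1 rad and height (world z) of detector below 0.006 m and contact force between the fingers and detector below 0.1 N and linear speed of detector below 0.02 m/s), for 0.3 s.
2. the knob is fully home on the D-shaft (z of knob in the frame of shaft_top below -0.0135 m and horizontal distance between knob and shaft_top below 0.004 m and angle between the x axis of knob and the x axis of shaft_top, either way round below 0.4 rad and angle between knob's own z axis and vertical below 0.12 rad), for 0.1 s.
At the end, for the whole second after the job is handed in: Detector upright (0.1 rad), at rest, untouched on the worktop within 20 mm of midway between the risers; knob home (underside 13.5 mm or more below shaft top, within 4 mm, 0.4 rad, tilt 0.12 rad), fingers pressing it over 2 N, it pressing the shaft over 3 N, shaft down over 4 mm (all of step 1 and all of step 2 and value of joint stem above 0.004 m and contact force between the fingers and knob above 2 N and contact force between knob and stem above 3 N); the arm keeps its last pose, push and grip.
It fails at once if the cup is moved by more than 30 mm (distance of cup from where it was at the start of the episode above 0.03 m).
It fails at once if the carton is moved by more than 30 mm (distance of carton from where it was at the start of the episode above 0.03 m).
It fails at once if the screwdriver is moved by more than 30 mm (distance of screwdriver from where it was at the start of the episode above 0.03 m).
It also fails if it takes over 54 s, if anything falls off the work surface, if the arm or the gripper's body presses on something with over 40 N, if the wrist force passes 120 N, or if a joint passes its speed limit or range.

## Robot

A 6-joint arm with a two-finger parallel gripper is mounted at the origin on the work surface. World frame = base frame: x ahead of the robot, y to its left, z up, the work surface at z = 0. Lengths are in m, angles in rad, forces in N, time in s.
With the tool pointing down it reaches from about 0.225 to 0.875 m from the base axis. Payload 3.4 kg.
Tool frame: the origin (TCP) lies midway between the tips of the shut fingers; the grasp point (between the pads) lies 19 mm behind it (manip.grasp_offset is the distance from the TCP to the grasp point, in m); x points along the fingers, y is the direction in which the jaws open and shut, and the axes are right-handed (so a half turn about x gives the same grasp; the last joint's range is limited). The gripper opens to 85 mm and grips with 20 to 120 N. Pads are 22 mm wide; open, the fingers measure 114 mm over their backs; the gripper's body (76 mm by 85 mm) begins 54 mm behind the grasp point. The pads swing forward as they close: fully open they stand 13 mm farther back than shut.
Start: joints at [1.089, 0.276, 1.505, -0, 1.361, -0.121], TCP at [0.203, 0.538, 0.231] pointing down, gripper open.
Joint ranges: [-2.89, 2.89], [-0.75, 2.08], [0.22, 2.7], [-1.18, 4.32], [0.11, 2.71], [-2.7, 2.7]. Speed limits (rad/s): [2.57, 2.57, 3.14, 3.14, 3.14, 3.14].

## Interface

Orientations are given as a unit quaternion [w, x, y, z].
In Python, from rig import manip gives the robot as it stands.
- The arm moves only by the shell command python3 -m creep 'ROWS' [OPENING] [FORCE]. ROWS is a JSON object of lists of equal length, an entry for each row: "delta_pos": the shift along the tool's x, y, z in cm, a list of three; "dr": the turn, a rotation vector about the tool's x, y, z in rad, a list of three. In form: {"delta_pos": [[dx, dy, dz], ...], "dr": [[rx, ry, rz], ...]}. A call has 1 to 10 rows; each row is the pose to reach, as a shift and turn from the pose commanded when the call began, along the tool's axes at that moment; what a row does not reach only later rows make up. A row lasts 1/10 s, in which the tool goes at most 50 mm and 8.59 degrees, less where a joint would pass 70% of its speed; a pose out of reach is approached as far as the arm can. A call with a gripper value outside its range is refused whole. OPENING is the opening, from -1 (shut) to 1 (fully open), set as the call begins (- or left out, the last holds). The fingers move at their own pace and stop on an object; FORCE is the grip in N (left out, the last holds). Time passes only in rows, so rows that repeat a pose let the fingers close. It gives the time, the measured TCP pose, the force and the opening at its end, in the units of the state.
- manip.get_state(): the state, without advancing time (a new reading comes with each control period).
- manip.get_image(name): name is "scene" or "side" or "wrist"; returns a dict with "pixels" (420x560x3 uint8, blue, green, red), "depth" (420x560 float32, m along the optical axis (not along the pixel's ray), 0 where there is no reading), "intrinsics" (3x3 intrinsics, pixels), "k1" (the pictures are not rectified: a ray, as slopes to the right and down, at radius r is drawn at 1 + k1 r^2 times it, then the intrinsics apply), "rvec" (rotation vector, rad) and "tvec" (3), from world to camera coordinates, as OpenCV has them. Camera axes: x right, y down, z forward; pixel columns grow to the right and rows downward; lengths in m; the calibration is good to about 2 mm. A picture is of the moment at which its call begins.
- manip.sign_off(): hands the job in, once; it reports no verdict.
The state is a dict: "clock": time; "qpos": joint angles; "qd": joint speeds; "effort": joint torques, N m; "position": TCP position; "ee_rot": TCP orientation; "contact_force": force on the tool from outside, world axes, zero at the start; "moment": the same for the moment, N m; "width": finger opening in m.
Only numpy, scipy, OpenCV 4.12 (cv2) and the standard library are available. Lean on these libraries where they do the work, as an engineer would, in place of code of your own. Each camera call takes 0.05 s, during which the arm holds its last target. There are 200 camera calls.

## Working session

There is one attempt and no reset: what is moved stays moved. The work goes in short steps, Python scripts to look and compute and a shell command to move; the robot and the scene stay as the last step left them, time stands still between calls to the robot, and variables do not carry over. Pictures are saved under pics/ and viewed, about 8 in all and at most 12, crops included, and the job is handed in when it is done.

```bash
mkdir -p pics; ls
cat > h.py <<'E'
import numpy as np, cv2, json
from scipy.spatial.transform import Rotation as R
from rig import manip
def grab(n,tag):
    im=manip.get_image(n); cv2.imwrite(f'pics/{tag}.png',im['pixels'])
    np.savez(f'pics/{tag}.npz',**{k:np.asarray(v) for k,v in im.items()}); return im
def load(tag): return dict(np.load(f'pics/{tag}.npz'))
def cloud(im):
    K=im['intrinsics'];k1=float(im['k1']); h,w=im['depth'].shape
    u,v=np.meshgrid(np.arange(w),np.arange(h))
    p=np.stack([u,v],-1).reshape(-1,1,2).astype(float)
    s=cv2.undistortPoints(p,K,np.array([k1,0,0,0.]),).reshape(h,w,2)
    d=im['depth'][...,None]; P=np.concatenate([s*d,d],-1)
    Rm=cv2.Rodrigues(im['rvec'])[0]; return (P-im['tvec'].reshape(3))@Rm
def rel(pos,Rm):
    "delta in tool cm and rotvec from current state to pose"
    s=manip.get_state(); q=s['ee_rot']; R0=R.from_quat([q[1],q[2],q[3],q[0]])
    return R0.inv().apply(np.array(pos)-s['position'])*100, (R0.inv()*Rm).as_rotvec()
def down(yaw):
    "tool x down; jaw axis (tool y) at angle yaw in world"
    y=np.array([np.cos(yaw),np.sin(yaw),0]);x=np.array([0,0,-1.]);return R.from_matrix(np.c_[x,y,np.cross(x,y)])
E
python3 - <<'E'
from h import *
a=grab('scene','s0');b=grab('side','d0')
print(manip.get_state())
for n,i in(('s',a),('d',b)): print(-cv2.Rodrigues(i['rvec'])[0].T@np.array(i['tvec']).reshape(3), i['k1'])
cv2.imwrite('pics/both.png',cv2.resize(np.vstack([a['pixels'],b['pixels']]),None,fx=.71,fy=.71))
E
```

```text
pics
{'clock': 0.1, 'qpos': array([ 1.08901031e+00,  2.76555273e-01,  1.50597145e+00, -2.33375253e-05,
        1.36068494e+00, -1.20979758e-01]), 'qd': array([-0.00025637, -0.00061718, -0.00277584,  0.00108726, -0.00092503,
        0.00067702]), 'effort': array([ 2.05472468e-03, -4.17695224e+01, -2.46405923e+01,  4.73776299e-05,
        5.86491326e-03,  1.49912603e-05]), 'position': array([0.20278542, 0.53757849, 0.23052677]), 'ee_rot': array([ 0.69546933,  0.12632272,  0.69579375, -0.12742073]), 'contact_force': array([ 1.08364247, -0.81843818,  0.11560222]), 'moment': array([-0.0338373 ,  0.02558986,  0.02588966]), 'width': 0.08554196614339049}
[1.04131733 0.69967519 0.71819032] -0.07748503249054038
[ 0.3186878  -0.29630149  0.72817993] -0.050208251960680225
```

View pics/s0.png

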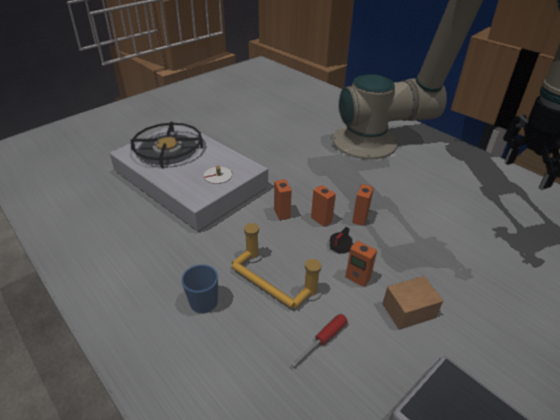

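View pics/d0.png

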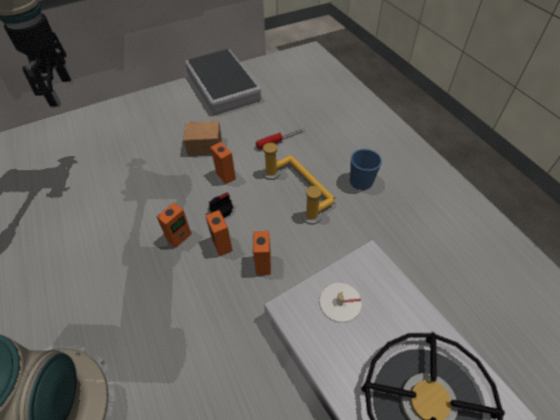

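The scene view shows four orange boxes at (283,200), (323,206), (362,205) and (361,264), and the risers at (252,240) and (312,277). It also shows the knob at (341,241) and the valve at (217,174). The target is the box nearest the hob: scene (283,200), side (262,253).

Run:
```python
from h import *
for t in('s0','d0'):
    im=load(t);P=cloud(im);hsv=cv2.cvtColor(im['pixels'],cv2.COLOR_BGR2HSV);z=P[...,2]
    ok=(im['depth']>0)&(P[...,0]>.2)&(P[...,0]<.95)&(abs(P[...,1])<.6)
    print(t)
    def comps(m,name,zlo,zhi):
        m=(m&ok&(z>zlo)&(z<zhi)).astype(np.uint8);n,l,st,c=cv2.connectedComponentsWithStats(m)
        for i in range(1,n):
            if st[i,4]>25:
                q=P[l==i];xy=q[:,:2].astype(np.float32);r=cv2.minAreaRect(xy)
                print(name,c[i].round(),st[i,4],q.mean(0).round(3),'rect',np.round(r[0],3),np.round(r[1],3),round(r[2],1))
    H,S,V=cv2.split(hsv)
    comps((H<12)&(S>150),'orangetop',.09,.1)
    comps((H<12)&(S>150),'orange',.015,.12)
    comps((H>12)&(H<32)&(S>100),'yellowcap',.083,.1)
    comps((H>12)&(H<32)&(S>100),'yellowpipe',.01,.032)
    comps((V<60),'black',.036,.06)
    comps((V<70),'black_skirt',.012,.06)
    comps((H>95)&(H<125)&(S>90),'blue',.01,.1)
    comps((S<60)&(V>150),'white',.066,.08)
    comps((S>90),'shaft',.085,.105)
    comps(((H<6)|(H>174))&(S>120),'red',.06,.082)
    comps(((H<6)|(H>174))&(S>120),'redpt',.02,.055)
```

```text
s0
orangetop [282. 186.] 108 [0.466 0.094 0.094] rect [0.464 0.092] [0.047 0.029] 64.7
orangetop [365. 192.] 117 [0.326 0.245 0.094] rect [0.323 0.242] [0.051 0.029] 26.9
orangetop [324. 193.] 123 [0.406 0.181 0.094] rect [0.402 0.178] [0.048 0.03 ] 89.4
orangetop [363. 251.] 204 [0.489 0.371 0.094] rect [0.487 0.369] [0.03 0.05] 10.8
orange [282. 186.] 108 [0.466 0.094 0.094] rect [0.464 0.092] [0.047 0.029] 64.7
orange [362. 201.] 304 [0.337 0.249 0.071] rect [0.323 0.243] [0.052 0.029] 26.9
orange [321. 200.] 259 [0.411 0.179 0.073] rect [0.404 0.179] [0.032 0.048] 1.5
orange [363. 252.] 260 [0.492 0.371 0.092] rect [0.487 0.369] [0.031 0.049] 10.4
orange [354. 270.] 70 [0.501 0.366 0.039] rect [0.5   0.372] [0.005 0.045] 8.7
orange [332. 327.] 293 [0.637 0.427 0.023] rect [0.637 0.426] [0.071 0.019] 0.2
yellowcap [167. 142.] 147 [ 0.57  -0.286  0.092] rect [ 0.571 -0.286] [0.058 0.054] 83.9
yellowcap [251. 229.] 123 [0.62  0.159 0.089] rect [0.618 0.158] [0.031 0.03 ] 74.0
yellowcap [313. 266.] 171 [0.596 0.327 0.089] rect [0.594 0.326] [0.032 0.031] 15.2
yellowpipe [269. 282.] 9
[... 4551 characters left out ...]
[0.483 0.364 0.094] rect [0.483 0.368] [0.033 0.052] 11.2
shaft [270. 148.] 126 [0.592 0.325 0.09 ] rect [0.593 0.326] [0.033 0.032] 27.1
shaft [313. 192.] 158 [0.616 0.157 0.09 ] rect [0.617 0.158] [0.032 0.031] 62.2
shaft [170. 214.] 325 [0.322 0.237 0.094] rect [0.322 0.24 ] [0.051 0.033] 23.0
shaft [216. 223.] 310 [0.399 0.174 0.094] rect [0.399 0.178] [0.032 0.052] 0.1
shaft [261. 243.] 339 [0.459 0.089 0.094] rect [0.461 0.091] [0.051 0.03 ] 65.4
shaft [431. 400.] 1259 [ 0.57  -0.287  0.092] rect [ 0.57  -0.287] [0.059 0.06 ] 32.3
redpt [268. 139.] 126 [0.632 0.422 0.024] rect [0.634 0.423] [0.073 0.018] 5.0
redpt [223. 196.] 29 [0.447 0.274 0.045] rect [0.448 0.274] [0.023 0.009] 14.9
```

Run:
```python
from h import *
q=manip.get_state()['ee_rot'];M=R.from_quat([q[1],q[2],q[3],q[0]]).as_matrix();print(M.round(3))
for yd in(-25,155): print(yd,*[x.round(3) for x in rel([.462,.091,.16],down(np.radians(yd)))])
```

```text
[[-0.001  0.353  0.936]
 [-0.001  0.936 -0.353]
 [-1.    -0.002 -0.   ]]
-25 [  7.098 -32.62   40.019] [1.646e+00 1.000e-03 1.000e-03]
155 [  7.098 -32.62   40.019] [-1.495e+00 -1.000e-03  1.000e-03]
```

```bash
python3 -m creep '{"delta_pos":[[7,-32.6,40],[7,-32.6,40],[7,-32.6,40],[7,-32.6,40],[7,-32.6,40],[7,-32.6,40],[7,-32.6,40],[7,-32.6,40],[7,-32.6,40],[7,-32.6,40]],"dr":[[1.646,0,0],[1.646,0,0],[1.646,0,0],[1.646,0,0],[1.646,0,0],[1.646,0,0],[1.646,0,0],[1.646,0,0],[1.646,0,0],[1.646,0,0]]}' 0.5 40
python3 - <<'E'
from h import *
for yd in(-25,): print(yd,*[x.round(3) for x in rel([.462,.091,.16],down(np.radians(yd)))])
E
```

```text
clock: 1.1
position: [0.4523, 0.1077, 0.1637]
ee_rot: [0.421, 0.568, 0.421, -0.568]
contact_force: [0.5, 0.2, 0.6]
width: 0.0643
-25 [0.371 1.418 1.308] [ 0.14 -0.    0.  ]
```

```bash
python3 -m creep '{"delta_pos":[[0.4,1.4,1.3],[0.4,1.4,1.3],[4,1.4,1.3],[8,1.4,1.3],[11.3,1.4,1.3],[11.3,1.4,1.3]],"dr":[[0.14,0,0],[0.14,0,0],[0.14,0,0],[0.14,0,0],[0.14,0,0],[0.14,0,0]]}'
python3 -m creep '{"delta_pos":[[0,0,0],[0,0,0],[0,0,0],[0,0,0],[0,0,0],[0,0,0]],"dr":[[0,0,0],[0,0,0],[0,0,0],[0,0,0],[0,0,0],[0,0,0]]}' -1 40
python3 - <<'E'
from h import *
grab('wrist','w1')
s=manip.get_state();p=s['position']
print(p,s['contact_force'])
yaw=np.radians(8.5)
for t in ([p[0],p[1],p[2]+.1],[.6055,.242,p[2]+.1],[.6055,.242,p[2]]): print(*[x.round(3) for x in rel(t,down(yaw))])
E
```

```text
clock: 1.7
position: [0.4569, 0.0939, 0.0478]
ee_rot: [-0.381, -0.592, -0.385, 0.598]
contact_force: [-1.2, -0.7, 0.2]
width: 0.0639
clock: 2.3
position: [0.463, 0.0937, 0.0529]
ee_rot: [0.382, 0.597, 0.381, -0.594]
contact_force: [-0.4, 2.1, 7.3]
width: 0.0316
[0.46297761 0.09366252 0.0528493 ] [-0.8212622   2.54961511  7.76383962]
[-10.      0.03   -0.027] [-0.579 -0.002 -0.004]
[ -9.928   6.797 -19.453] [-0.579 -0.002 -0.004]
[  0.072   6.767 -19.426] [-0.579 -0.002 -0.004]
```

View pics/w1.png

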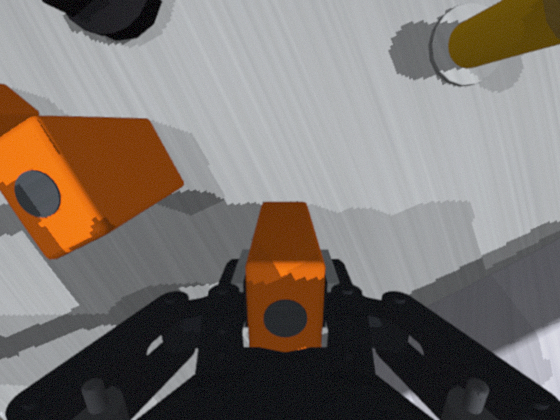

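The wrist view shows the target box squarely between the jaws at (285,290). The neighbour at (90,190) and the riser at (500,30) are both clear. Next I lift it and carry it to the gap.

```bash
python3 -m creep '{"delta_pos":[[-4,0,0],[-8,0,0],[-10,2,-5],[-10,4,-10],[-10,6,-15],[-10,6.8,-19.4],[-10,6.8,-19.4],[-10,6.8,-19.4],[-10,6.8,-19.4]],"dr":[[0,0,0],[0,0,0],[-0.14,0,0],[-0.28,0,0],[-0.42,0,0],[-0.579,0,0],[-0.579,0,0],[-0.579,0,0],[-0.579,0,0]]}'
python3 - <<'E'
from h import *
grab('wrist','w2');grab('side','d2');a=load('w2')['pixels'];b=load('d2')['pixels']
cv2.imwrite('pics/v2.png',cv2.resize(np.hstack([a,b]),None,fx=.7,fy=.7))
s=manip.get_state();p=s['position'];print(s['width'],s['contact_force'])
for t in ([.6055,.242,.15],[.6055,.242,.053]): print(*[x.round(3) for x in rel(t,down(np.radians(8.5)))])
E
```

```text
clock: 3.25
position: [0.6029, 0.2402, 0.1506]
ee_rot: [0.535, 0.461, 0.536, -0.462]
contact_force: [-0.6, -0.3, -2.2]
width: 0.0315
0.03179532435178128 [ 0.45826093 -0.3388727  -0.73011608]
[ 0.115  0.288 -0.188] [-0.001  0.001  0.001]
[ 9.815  0.302 -0.194] [-0.001  0.001  0.001]
```

View pics/v2.png

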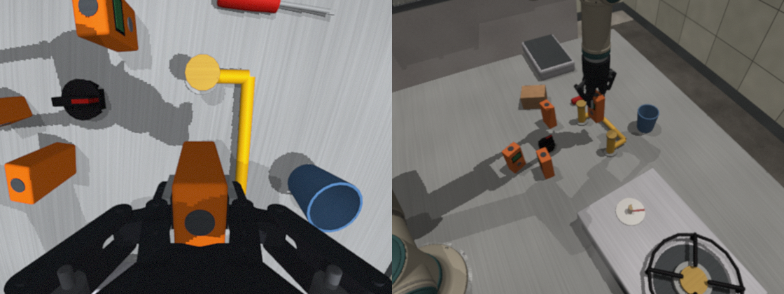

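The box is held upright above the gap, between the risers. Next I lower it and release.

```bash
python3 -m creep '{"delta_pos":[[3,0.2,-0.2],[6,0.2,-0.2],[8.5,0.2,-0.2],[9.4,0.2,-0.2],[9.7,0.2,-0.2],[9.7,0.2,-0.2],[9.7,0.2,-0.2]],"dr":[[0,0,0],[0,0,0],[0,0,0],[0,0,0],[0,0,0],[0,0,0],[0,0,0]]}'
python3 -m creep '{"delta_pos":[[0,0,0],[0,0,0],[0,0,0],[0,0,0],[0,0,0]],"dr":[[0,0,0],[0,0,0],[0,0,0],[0,0,0],[0,0,0]]}' 0.4
python3 -m creep '{"delta_pos":[[-1.5,0,0],[-3.5,0,0],[-6.5,0,0],[-10,0,0],[-13,0,0],[-13,0,0]],"dr":[[0,0,0],[0,0,0],[0,0,0],[0,0,0],[0,0,0],[0,0,0]]}'
python3 - <<'E'
from h import *
grab('side','d3');im=load('d3');P=cloud(im);H,S,V=cv2.split(cv2.cvtColor(im['pixels'],cv2.COLOR_BGR2HSV));z=P[...,2]
def near(m,c,r,z0,z1):
    q=P[m&(im['depth']>0)&(np.hypot(P[...,0]-c[0],P[...,1]-c[1])<r)&(z>z0)&(z<z1)];x=cv2.minAreaRect(q[:,:2].astype(np.float32));print(len(q),q.mean(0).round(4),np.round(x[0],4),np.round(x[1],3),x[2])
near((H<12)&(S>150),(.6055,.242),.06,.085,.105)
for t,y in (((.436,.273,.2),101),((.436,.273,.2),101-180)): print(*[x.round(3) for x in rel(t,down(np.radians(y)))])
print(manip.get_state()['qpos'])
E
```

```text
clock: 4.05
position: [0.607, 0.2434, 0.0558]
ee_rot: [0.536, 0.462, 0.535, -0.461]
contact_force: [0.2, 0.8, -1.6]
width: 0.0314
clock: 4.55
position: [0.606, 0.2435, 0.0543]
ee_rot: [0.536, 0.461, 0.536, -0.461]
contact_force: [0.9, -0.1, 0.3]
width: 0.0594
clock: 5.15
position: [0.6087, 0.2443, 0.1894]
ee_rot: [0.538, 0.464, 0.534, -0.458]
contact_force: [-0.0, 0.1, 0.9]
width: 0.0594
210 [0.6046 0.2337 0.0937] [0.6058 0.2375] [0.031 0.046] 9.940317153930664
[ -1.407 -16.498  -5.431] [-1.614  0.004 -0.005]
[ -1.407 -16.498  -5.431] [ 1.528 -0.005 -0.004]
[2.75517153e-01 4.17002232e-01 1.40009527e+00 5.17928227e-05
 1.31897094e+00 1.26401784e-01]
```

Run:
```python
from h import *
out=[]
for t,(x0,x1,y0,y1) in (('d0',(300,390,270,330)),('s0',(190,245,155,190))):
    im=load(t);P=cloud(im);c=im['pixels'][y0:y1,x0:x1];Q=P[y0:y1,x0:x1];H,S,V=cv2.split(cv2.cvtColor(c,cv2.COLOR_BGR2HSV))
    ch=c[...,2].astype(int)-c[...,0]
    red=(S>90)&((H<8)|(H>170))&(Q[...,2]<.08);q=Q[red];print(t,'red',len(q),q.mean(0).round(4),'line fit',cv2.fitLine(q[:,:2].astype(np.float32),cv2.DIST_HUBER,0,.001,.01).ravel().round(3))
    hi=(Q[...,2]>.085);q=Q[hi];print('shaft',len(q),q.mean(0).round(4),q[:,:2].min(0),q[:,:2].max(0),q[:,2].max())
    w=(V>215)&(Q[...,2]<.08)|red; w=w
    q=Q[w][:,:2].astype(np.float32); print('bezel',len(q),cv2.minEnclosingCircle(q))
    out.append(cv2.resize(c,(540,400),interpolation=cv2.INTER_NEAREST)[:, :390])
cv2.imwrite('pics/valve.png',np.hstack(out))
```

```text
d0 red 25 [ 0.5602 -0.0872  0.0736] line fit [ 0.943 -0.331  0.559 -0.087]
shaft 78 [ 0.4828 -0.1327  0.2491] [ 0.3186878  -0.29630149] [ 0.54251958 -0.07182443] 0.7281799250983603
bezel 25 ((0.5593839287757874, -0.08714081346988678), 0.013226856477558613)<stdin>:6: RuntimeWarning: Mean of empty slice.
  ret = um.true_divide(
Traceback (most recent call last):
cv2.error: OpenCV(4.12.0) /io/opencv/modules/imgproc/src/linefit.cpp:50: error: (-215:Assertion failed) count > 0 in function 'fitLine2D_wods'
```

```bash
python3 -m creep '{"delta_pos":[[-1.4,-5,-1.6],[-1.4,-10,-3.2],[-1,-15,-5],[1,-16.5,-5.4],[2.5,-16.5,-5.4],[2.5,-16.5,-5.4],[2.5,-16.5,-5.4],[2.5,-16.5,-5.4],[2.5,-16.5,-5.4],[2.5,-16.5,-5.4]],"dr":[[-1.614,0,0],[-1.614,0,0],[-1.614,0,0],[-1.614,0,0],[-1.614,0,0],[-1.614,0,0],[-1.614,0,0],[-1.614,0,0],[-1.614,0,0],[-1.614,0,0]]}' 0.1
python3 -m creep '{"delta_pos":[[0,0,0],[0,0,0],[0,0,0]],"dr":[[-0.12,0,0],[-0.12,0,0],[-0.12,0,0]]}'
python3 - <<'E'
from h import *
im=grab('wrist','w4');P=cloud(im);H,S,V=cv2.split(cv2.cvtColor(im['pixels'],cv2.COLOR_BGR2HSV));z=P[...,2]
def near(m,c,r,z0,z1):
    q=P[m&(im['depth']>0)&(np.hypot(P[...,0]-c[0],P[...,1]-c[1])<r)&(z>z0)&(z<z1)];x=cv2.minAreaRect(q[:,:2].astype(np.float32));print(len(q),q.mean(0).round(4),np.round(x[0],4),np.round(x[1],3),x[2])
near(V<300,(.436,.273),.045,.038,.052)
near(V<300,(.436,.273),.045,.012,.052)
near((S>120)&((H<8)|(H>172)),(.436,.273),.045,.03,.052)
print(rel((.436,.273,.023),down(np.radians(101))),manip.get_state()['position'])
E
```

```text
clock: 6.2
position: [0.4336, 0.2718, 0.1575]
ee_rot: [0.705, -0.03, 0.708, 0.029]
contact_force: [0.4, -0.6, 0.2]
width: 0.0469
clock: 6.5
position: [0.4341, 0.272, 0.1581]
ee_rot: [0.703, -0.069, 0.704, 0.069]
contact_force: [0.1, 0.5, 0.4]
width: 0.0472
682 [0.4331 0.2736 0.0441] [0.4341 0.2739] [0.05  0.012] 8.893444061279297
2423 [0.4325 0.2734 0.027 ] [0.4336 0.2738] [0.054 0.054] 10.750204086303711
164 [0.4468 0.2761 0.0445] [0.4341 0.2734] [0.049 0.007] 11.20654582977295
(array([13.53362127,  0.06219603,  0.21343745]), array([ 0.00410949, -0.00149103,  0.00030843])) [0.43421767 0.27205397 0.15833943]
```

View pics/w4.png

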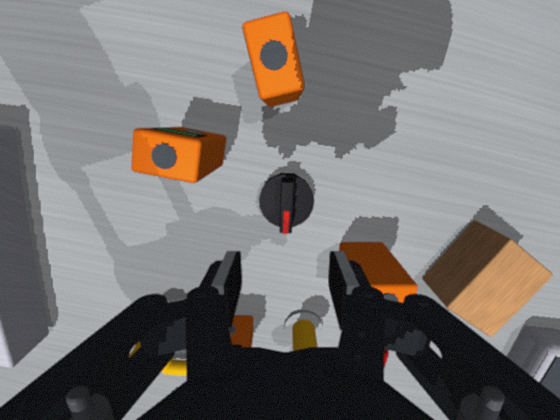

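The wrist view shows the knob at (287,200) with its pointer toward the picture's bottom (world +x). It is aligned with the jaws, which are clear of everything. I measure its centre at (0.434, 0.274) and its yaw at about 10.5°.

```bash
python3 -m creep '{"delta_pos":[[4,0.2,0],[8,0.2,0],[11.5,0.2,0],[13,0.2,0],[13.4,0.2,0],[13.4,0.2,0],[13.4,0.2,0]],"dr":[[0,0,0],[0,0,0],[0,0,0],[0,0,0],[0,0,0],[0,0,0],[0,0,0]]}'
python3 -m creep '{"delta_pos":[[0,0,0],[0,0,0],[0,0,0],[0,0,0],[0,0,0]],"dr":[[0,0,0],[0,0,0],[0,0,0],[0,0,0],[0,0,0]]}' -1 80
python3 - <<'E'
from h import *
s=manip.get_state();p=s['position'];print(p,s['contact_force'],s['width'])
for t in ([p[0],p[1],.18],[.50,-.0,.18],[.545,-.08,.18]): print(*[x.round(3) for x in rel(t,down(np.radians(70.6)))])
E
```

```text
clock: 7.25
position: [0.4352, 0.2747, 0.026]
ee_rot: [0.704, -0.07, 0.703, 0.07]
contact_force: [0.9, 0.5, 0.6]
width: 0.0469
clock: 7.75
position: [0.435, 0.2745, 0.0262]
ee_rot: [0.704, -0.07, 0.703, 0.07]
contact_force: [-0.7, -0.1, 6.8]
width: 0.0102
[0.43497095 0.27453939 0.02624685] [-0.73209274 -0.12683201  6.77110545] 0.010219175566202617
[-1.5375e+01  7.0000e-03  3.1000e-02] [ 0.537  0.002 -0.001]
[-15.386 -28.19    0.999] [ 0.537  0.002 -0.001]
[-15.384 -36.92    3.835] [ 0.537  0.002 -0.001]
```

```bash
python3 -m creep '{"delta_pos":[[-4,0,0],[-8,0,0],[-12,-1,0],[-15,-5,1],[-17,-10,2],[-17,-15,4],[-17,-20,5],[-17,-25,6],[-17,-30,7],[-17,-35,7.5]],"dr":[[0,0,0],[0,0,0],[0.1,0,0],[0.2,0,0],[0.3,0,0],[0.4,0,0],[0.537,0,0],[0.537,0,0],[0.537,0,0],[0.537,0,0]]}'
python3 -m creep '{"delta_pos":[[0,-3,0.5],[0,-3,0.5],[0,-3,0.5],[0,-3,0.5]],"dr":[[0,0,0],[0,0,0],[0,0,0],[0,0,0]]}'
python3 - <<'E'
from h import *
im=grab('wrist','w5');P=cloud(im);s=manip.get_state();print(s['width'],s['position'],s['contact_force'])
q=s['ee_rot'];print(R.from_quat([q[1],q[2],q[3],q[0]]).as_matrix().round(3))
np.save('pics/w5P.npy',P)
H,S,V=cv2.split(cv2.cvtColor(im['pixels'],cv2.COLOR_BGR2HSV));z=P[...,2]
c=np.hypot(P[...,0]-.54,P[...,1]+.08)
sh=(z>.085)&(z<.105)&(c<.04);q=P[sh];print('shaft',len(q))
if len(q): print(q.mean(0).round(4),cv2.minAreaRect(q[:,:2].astype(np.float32)),np.argwhere(sh).mean(0))
red=(S>90)&((H<8)|(H>172))&(abs(z-.073)<.008)&(c<.06);q=P[red];print('red',len(q))
if len(q): print(q.mean(0).round(4),cv2.fitLine(q[:,:2].astype(np.float32),cv2.DIST_HUBER,0,.001,.01).ravel().round(4))
E
```

```text
clock: 8.75
position: [0.5736, -0.0444, 0.1951]
ee_rot: [0.697, 0.119, 0.697, -0.119]
contact_force: [1.2, -0.3, -1.5]
width: 0.0096
clock: 9.15
position: [0.5674, -0.0715, 0.195]
ee_rot: [0.697, 0.119, 0.697, -0.119]
contact_force: [0.1, -0.4, -0.3]
width: 0.0099
0.009947946429974427 [ 0.56750369 -0.07123333  0.19511942] [-0.48199604 -0.75920887 -0.62111298]
[[-0.     0.331  0.944]
 [ 0.001  0.944 -0.331]
 [-1.     0.001 -0.   ]]
shaft 220
[ 0.5348 -0.0775  0.0958] ((0.5350086688995361, -0.07765024900436401), (0.015806224197149277, 0.010198818519711494), 61.2138671875) [180.02727273 265.04545455]
red 110
[ 0.5544 -0.0855  0.0739] [ 0.9279 -0.3727  0.5537 -0.0852]
```

View pics/w5.png

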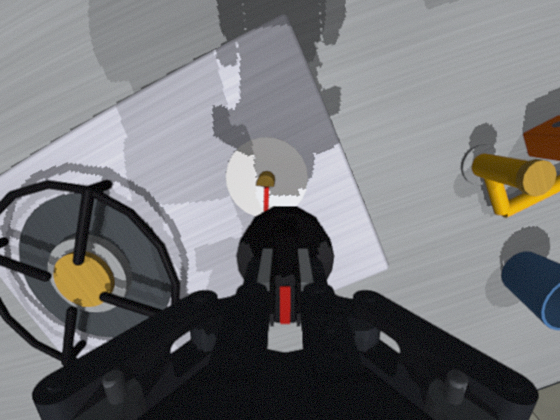

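The wrist view shows the D-shaft at (265,180) with the red line running straight down the picture to (266,210). The held knob is at (285,255) with its pointer aligned the same way. I'll measure the knob in the hand and the shaft more exactly.

Run:
```python
from h import *
from scipy.optimize import least_squares
s=manip.get_state();q=s['ee_rot'];R0=R.from_quat([q[1],q[2],q[3],q[0]]);p=s['position']
im=load('w5');P=cloud(im);V=im['pixels'].max(-1);T=R0.inv().apply((P-p).reshape(-1,3)).reshape(P.shape)*1000 # tool mm
ok=(im['depth']>0)
u=np.arange(560)[None,:]+0*T[...,0];v=np.arange(420)[:,None]+0*T[...,0]
box=(u>230)&(u<340)&(v>200)&(v<330)&ok
m=box&(T[...,0]>0)&(T[...,0]<60)&(V<90)
for a in range(-24,36,4):
    k=box&(T[...,0]>=a)&(T[...,0]<a+4)
    if k.sum()>5: print(a,k.sum(),T[k].min(0).round(1),T[k].max(0).round(1))
pts=T[m]
def fit(Q,r):
    c=np.array([0,0.]);
    # outer arc: by angle, farthest point
    th=np.degrees(np.arctan2(Q[:,1]-c[1],Q[:,0]-c[0]))//6
    e=np.array([Q[th==t][np.argmax(np.hypot(*(Q[th==t]-c).T))] for t in np.unique(th)]); e=e[np.hypot(*e.T)>22]
    f=least_squares(lambda x:np.hypot(e[:,0]-x[0],e[:,1]-x[1])-r,c,loss='soft_l1',f_scale=.5); print('skirt centre tool y,z mm',f.x.round(2),len(e),np.abs(f.fun).mean())
    f=least_squares(lambda x:np.hypot(e[:,0]-x[0],e[:,1]-x[1])-x[2],[0,0,r],loss='soft_l1',f_scale=.5); print(f.x.round(2))
fit(T[box&(T[...,0]>1)&(T[...,0]<45)][:,1:],28)
hsv=cv2.cvtColor(im['pixels'],cv2.COLOR_BGR2HSV);H,S,_=cv2.split(hsv)
rd=box&(v>280)&(S>120)&((H<8)|(H>172));print('red tool',rd.sum(),T[rd].mean(0).round(2),T[rd].min(0).round(1),T[rd].max(0).round(1))
for t in('w5','d0','s0'):
    im=load(t);P=cloud(im);ok=im['depth']>0;c=np.hypot(P[...,0]-.538,P[...,1]+.079);z=P[...,2];H,S,V=cv2.split(cv2.cvtColor(im['pixels'],cv2.COLOR_BGR2HSV))
    top=ok&(c<.015)&(z>.093)&(z<.102);q=P[top]
    if len(q):print(t,'top',len(q),q.mean(0).round(4),'mid',((q.max(0)+q.min(0))/2).round(4),(q.max(0)-q.min(0)).round(4))
    r=ok&(c<.042)&(c>.004)&(S>90)&((H<8)|(H>172))&(z<.08);q=P[r]
    if len(q)>5:print(t,'red',len(q),cv2.fitLine(q[:,:2].astype(np.float32),cv2.DIST_HUBER,0,.001,.01).ravel().round(4),q.min(0).round(4),q.max(0).round(4))
    w=ok&(c<.048)&(z>.0715)&(z<.078)&(S<25)&(V>150);
```

```text
-24 288 [-24.  -19.  -12.8] [-20.   18.4  17.9]
-20 2223 [-20.  -18.8 -26.4] [-16.   18.4  24.1]
-16 269 [-16.  -18.8 -26.4] [-12.   18.4  14.4]
-12 224 [-12.  -18.6 -26.4] [-8.  18.  -7.4]
-8 152 [ -8.  -18.  -26.6] [-4.1 17.  -7.4]
-4 69 [ -4.  -11.  -26.5] [ -0.1  10.4 -11.5]
0 54 [  0.1  -5.8 -26.3] [  3.9   9.6 -23. ]
4 2749 [  4.1 -27.9 -29. ] [ 8.  27.7 11.6]
8 96 [  8.  -25.4 -28.9] [ 10.9  24.7 -12.8]
12 23 [ 12.5 -19.  -27.4] [ 16.   10.3 -20.4]
16 110 [ 16.1 -19.3 -27.2] [ 20.   19.5 -18.8]
20 119 [ 20.  -21.3 -27.4] [ 24.   20.6 -16.7]
24 64 [ 24.  -20.8 -27.3] [ 26.9  20.1 -17.6]
skirt centre tool y,z mm [-0.31 -0.91] 40 0.1949226966527367
[-0.32 -1.17 27.76]
red tool 453 [-18.53  -0.36  11.68] [-68.5 -14.4 -18.7] [-16.6   6.4  23.4]
w5 top 189 [ 0.5351 -0.0779  0.0969] mid [ 0.5357 -0.079   0.0959] [0.0121 0.0156 0.0053]
w5 red 110 [ 0.9279 -0.3727  0.5537 -0.0852] [ 0.5444 -0.0914  0.072 ] [ 0.5651 -0.08    0.0763]
d0 top 45 [ 0.5364 -0.0791  0.0965] mid [ 0.5368 -0.0794  0.0962] [0.0114 0.0151 0.0049]
d0 red 25 [ 0.9435 -0.3314  0.5591 -0.0868] [ 0.5469 -0.0933  0.0725] [ 0.5718 -0.082   0.0752]
s0 top 15 [ 0.5383 -0.0776  0.0959] mid [ 0.5369 -0.0783  0.0963] [0.0101 0.0132 0.0059]
```

Run:
```python
from h import *
for t in ([.5386,-.079,.18],[.5386,-.079,.13]): print(*[x.round(3) for x in rel(t,down(np.radians(69)))])
```

```text
[ 1.511 -1.691 -2.47 ] [ 0.029 -0.    -0.001]
[ 6.511 -1.694 -2.469] [ 0.029 -0.    -0.001]
```

```bash
python3 -m creep '{"delta_pos":[[0,-1.7,-2.5],[2,-1.7,-2.5],[4,-1.7,-2.5],[6,-1.7,-2.5],[6.5,-1.7,-2.5],[6.5,-1.7,-2.5],[6.5,-1.7,-2.5],[6.5,-1.7,-2.5]],"dr":[[0.029,0,0],[0.029,0,0],[0.029,0,0],[0.029,0,0],[0.029,0,0],[0.029,0,0],[0.029,0,0],[0.029,0,0]]}'
python3 - <<'E'
from h import *
grab('side','d6');im=load('d6');cv2.imwrite('pics/d6c.png',cv2.resize(im['pixels'][220:360,250:440],None,fx=4,fy=4,interpolation=2))
print(*[x.round(3) for x in rel([.5386,-.079,.13],down(np.radians(69)))])
im=grab('wrist','w6');s=manip.get_state();print(s['position'],s['contact_force'])
E
```

```text
clock: 10.0
position: [0.5394, -0.0801, 0.1312]
ee_rot: [0.696, 0.129, 0.694, -0.129]
contact_force: [0.2, -0.3, -0.1]
width: 0.0098
[ 0.116  0.091 -0.11 ] [-0.001  0.002 -0.   ]
[ 0.53913518 -0.08030779  0.13100763] [-0.12414602 -0.24336384 -1.01277522]
```

View pics/d6c.png

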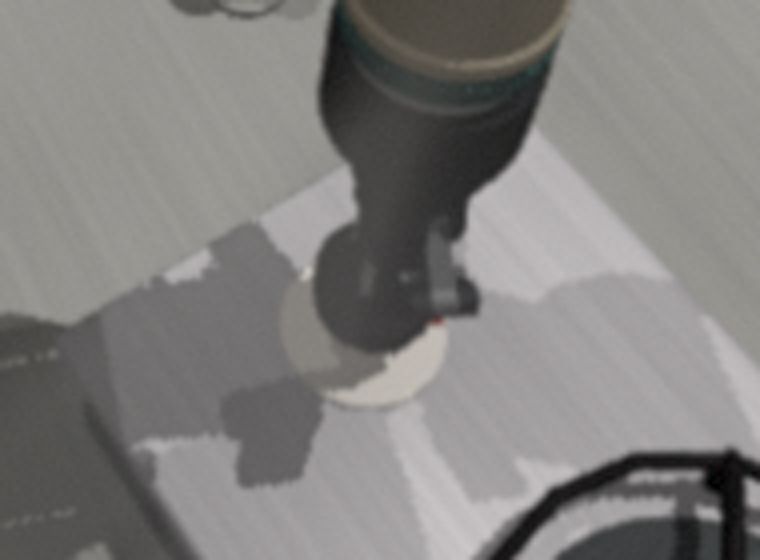

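The side crop shows the knob hovering level over the bezel, so I descend gently.

```bash
python3 -m creep '{"delta_pos":[[0,0.1,-0.1],[0,0.1,-0.1],[0.4,0.1,-0.1],[0.6,0.1,-0.1],[0.8,0.1,-0.1],[1.0,0.1,-0.1],[1.2,0.1,-0.1],[1.2,0.1,-0.1]],"dr":[[0,0,0],[0,0,0],[0,0,0],[0,0,0],[0,0,0],[0,0,0],[0,0,0],[0,0,0]]}'
python3 - <<'E'
from h import *
s=manip.get_state();print(s['position'],s['contact_force'],s['moment'],s['width'])
E
```

```text
clock: 10.9
position: [0.5372, -0.0789, 0.1177]
ee_rot: [0.695, 0.129, 0.696, -0.129]
contact_force: [-2.3, 0.2, 1.0]
width: 0.0097
[ 0.53724345 -0.0788574   0.11771386] [-2.25741259  0.19302356  1.03776849] [0.0681     0.29643611 0.18838435] 0.009694751189326278
```

The knob is engaged (5 mm in, low force), so I continue to home.

```bash
python3 -m creep '{"delta_pos":[[0.3,0,-0.03],[0.6,0,-0.03],[0.9,0,-0.03],[1.1,0,-0.03],[1.2,0,-0.03],[1.2,0,-0.03]],"dr":[[0,0,0],[0,0,0],[0,0,0],[0,0,0],[0,0,0],[0,0,0]]}'
python3 - <<'E'
from h import *
s=manip.get_state();print(s['position'],s['contact_force'],s['moment'],s['width'])
E
```

```text
clock: 11.5
position: [0.5358, -0.0782, 0.1105]
ee_rot: [0.695, 0.129, 0.696, -0.129]
contact_force: [-13.9, 2.8, 31.6]
width: 0.0091
[ 0.53577611 -0.07818268  0.11046024] [-13.90586014   2.78470451  31.62437823] [ 0.44952963  2.04285499 -0.07323345] 0.009077751645791473
```

Run:
```python
from h import *
from scipy.optimize import least_squares
im=grab('wrist','w7');grab('side','d7');s=manip.get_state();q=s['ee_rot'];R0=R.from_quat([q[1],q[2],q[3],q[0]]);p=s['position'];print(R0.as_matrix().round(3))
P=cloud(im);T=R0.inv().apply((P-p).reshape(-1,3)).reshape(P.shape)*1000
V=im['pixels'].max(-1)
c=np.hypot(T[...,1],T[...,2])
k=(im['depth']>0)&(c<29)&(T[...,0]>2)&(T[...,0]<14)&(T[...,2]<-3)&(V<100)&(abs(T[...,1])>8)
Q=T[k];A=np.c_[Q[:,1:],np.ones(len(Q))]
f=least_squares(lambda x:A@x-Q[:,0],[0,0,6],loss='soft_l1',f_scale=.3);print('plane x=ay+bz+c',f.x.round(3),len(Q))
th=np.degrees(np.arctan2(Q[:,2],Q[:,1]))//6
e=np.array([Q[th==t][np.argmax(c[k][th==t])] for t in np.unique(th)])[:,1:];e=e[np.hypot(*e.T)>22]
print(least_squares(lambda x:np.hypot(e[:,0]-x[0],e[:,1]-x[1])-28,[0,0],loss='soft_l1',f_scale=.5).x.round(2),len(e))
cv2.imwrite('pics/v7.png',np.hstack([cv2.resize(im['pixels'][180:350,190:380],(420,376)),cv2.resize(load('d7')['pixels'][250:350,290:390],(376,376))]))
```

```text
[[-0.001  0.359  0.933]
 [ 0.     0.933 -0.359]
 [-1.    -0.    -0.001]]
plane x=ay+bz+c [8.0000e-03 1.7700e-01 1.1659e+01] 1270
[-0.22  5.08] 22
```

View pics/v7.png

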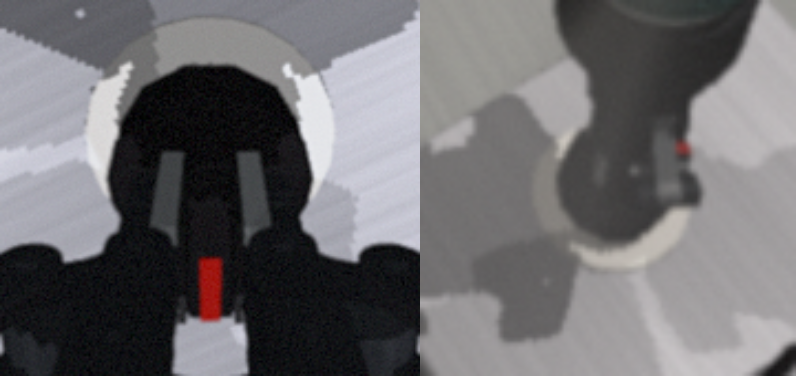

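Run:
```python
from h import *
s=manip.get_state();q=s['ee_rot'];Rn=R.from_quat([q[1],q[2],q[3],q[0]])
for t,p in(('w5',[.5675,-.0712,.1951]),('w6',[.5391,-.0803,.131]),('w7',s['position'])):
    im=load(t);P=cloud(im);R0=down(np.radians(70.7 if t=='w5' else 69));T=R0.inv().apply((P-p).reshape(-1,3)).reshape(P.shape)*1000
    print(t)
    for v in range(200,332,6):
        r=[]
        for u in (255,285,315):
            a=T[v-1:v+2,u-3:u+4].reshape(-1,3);a=np.median(a,0);r.append(a.round(1))
        print(v,*r)
```

```text
w5
200 [121.8 -28.1  -5.4] [ 1.222e+02  1.000e-01 -5.200e+00] [125.1  28.8  -4.5]
206 [122.3 -28.5   0.6] [ 24.8   0.  -26.9] [125.   28.9   1.6]
212 [122.2 -28.6   6.6] [  7.9   0.  -28.5] [125.   29.1   7.4]
218 [ 20.1 -17.9 -20.8] [  6.  -0. -26.] [ 22.1  18.  -20.3]
224 [  6.3 -16.3 -22.1] [ -4.1  -0.  -26. ] [  5.9  16.3 -21.9]
230 [  6.1 -16.5 -18.7] [-12.8  -0.  -25.8] [  6.2  16.5 -18.5]
236 [  6.5 -16.6 -15.2] [-17.9  -0.  -24.9] [  6.2  16.5 -15.3]
242 [  6.6 -16.7 -11.5] [-17.8  -0.1 -21.8] [  6.4  16.7 -11.5]
248 [  6.3 -16.8  -8. ] [-17.9  -0.1 -18.7] [ 6.4 16.7 -7.8]
254 [  6.1 -17.   -4.4] [-17.6  -0.1 -15.5] [ 6.1 16.9 -4.4]
260 [ -8.6 -15.4  -8. ] [-17.8  -0.1 -12.5] [-8.9 15.2 -8. ]
266 [-15.7 -14.7  -8.1] [-17.7  -0.1  -9.3] [-15.2  14.6  -8. ]
272 [-20.9 -14.2  -8. ] [-17.7  -0.1  -6. ] [-21.1  14.   -7.9]
278 [-26.6 -13.8  -7.9] [-17.9  -0.1  -2.7] [-26.5  13.5  -7.9]
284 [-40.8 -11.9 -13.4] [-17.9  -0.1   0.3] [-42.6  11.6 -14.3]
290 [-45.7 -11.6 -13.7] [-18.4  -0.1   3.3] [-46.2  11.3 -13.9]
296 [-49.  -11.4 -13.3] [-18.4  -0.1   6.9] [-49.   11.2 -13.2]
302 [-
[... 2399 characters left out ...]
 15.4 -8.1]
266 [-15.8 -14.4  -8.1] [-13.9   0.2  -7.2] [-15.3  14.9  -8. ]
272 [-21.  -13.9  -8. ] [-13.5   0.2  -3.7] [-21.1  14.3  -7.9]
278 [-26.8 -13.4  -8. ] [-12.5   0.2   0.3] [-26.7  13.7  -7.9]
284 [-41.2 -11.6 -13.4] [-12.2   0.2   3.9] [-43.1  12.  -14.5]
290 [-46.1 -11.3 -13.9] [-10.6   0.2   8.7] [-46.2  11.5 -13.9]
296 [-49.1 -11.  -13.2] [-10.3   0.2  12.5] [-49.   11.4 -12.9]
302 [-52.8 -10.6 -13.1] [-9.4  0.2 16.7] [-53.1  11.  -13.1]
308 [-56.2 -10.2 -13. ] [-8.7  0.2 20.7] [-56.5  10.7 -13. ]
314 [-66.3  -9.2 -17.9] [-7.8  0.2 25.4] [-66.2   9.6 -17.8]
320 [-69.1  -9.  -17.9] [-7.   0.2 30. ] [-69.3   9.3 -17.9]
326 [-71.9  -8.7 -18. ] [39.9  0.1 71.9] [-72.2   9.1 -17.9]
```

Both views show the knob seated on the shaft but pitched about 10° in the jaws, pointer end down and almost touching the bezel. It slipped in the grip, so I ease off, let go so it can level itself on the shaft, and look.

```bash
python3 -m creep '{"delta_pos":[[-0.4,0,0],[-0.4,0,0],[-0.4,0,0]],"dr":[[0,0,0],[0,0,0],[0,0,0]]}'
python3 -m creep '{"delta_pos":[[0,0,0],[0,0,0],[0,0,0],[0,0,0]],"dr":[[0,0,0],[0,0,0],[0,0,0],[0,0,0]]}' 0
python3 -m creep '{"delta_pos":[[-1,0,0],[-3,0,0],[-5,0,0],[-7,0,0],[-7,0,0]],"dr":[[0,0,0],[0,0,0],[0,0,0],[0,0,0],[0,0,0]]}'
cat >> h.py <<'E'
def knob(tag,c0=(.538,-.079)):
    im=load(tag);P=cloud(im);z=P[...,2];c=np.hypot(P[...,0]-c0[0],P[...,1]-c0[1]);V=im['pixels'].max(-1)
    H,S,_=cv2.split(cv2.cvtColor(im['pixels'],cv2.COLOR_BGR2HSV)); dark=(V<110)|((S>120)&((H<8)|(H>172)))
    ok=(im['depth']>0)&(c<.045)&dark
    top=ok&(z>.116)&(z<.135);q=P[top];r=cv2.minAreaRect(q[:,:2].astype(np.float32));print('bar',len(q),np.round(r[0],4),np.round(r[1],4),r[2],'zmed',np.median(q[:,2]).round(4),'plane',np.linalg.lstsq(np.c_[q[:,:2]-q[:,:2].mean(0),np.ones(len(q))],q[:,2],rcond=None)[0].round(4))
    sk=ok&(z>.095)&(z<.106);q=P[sk];r=cv2.minEnclosingCircle(q[:,:2].astype(np.float32));print('skirt',len(q),np.round(r[0],4),r[1],'zmed',np.median(q[:,2]).round(4),'plane',np.linalg.lstsq(np.c_[q[:,:2]-q[:,:2].mean(0),np.ones(len(q))],q[:,2],rcond=None)[0].round(4))
E
python3 - <<'E'
from h import *
grab('wrist','w8');print(manip.get_state()['position']);knob('w8');grab('side','d8')
knob('d8')
E
```

```text
clock: 11.9
position: [0.536, -0.0782, 0.111]
ee_rot: [0.694, 0.129, 0.696, -0.129]
contact_force: [-7.3, 1.1, 11.1]
width: 0.0094
clock: 12.3
position: [0.5381, -0.0789, 0.1099]
ee_rot: [0.695, 0.129, 0.695, -0.129]
contact_force: [0.5, 0.1, 0.5]
width: 0.043
clock: 12.8
position: [0.5399, -0.0794, 0.1835]
ee_rot: [0.698, 0.129, 0.693, -0.129]
contact_force: [0.3, 0.3, -0.9]
width: 0.0429
[ 0.53881161 -0.07913259  0.18174661]
bar 1045 [ 0.5389 -0.0796] [0.0119 0.05  ] 68.55330657958984 zmed 0.125 plane [ 0.004  -0.0076  0.1248]
skirt 2417 [ 0.5382 -0.0794] 0.027808111160993576 zmed 0.1011 plane [-0.0234  0.0098  0.1011]
bar 194 [ 0.5403 -0.0803] [0.0128 0.0503] 68.62206268310547 zmed 0.1242 plane [0.1315 0.3311 0.1233]
skirt 426 [ 0.5398 -0.0802] 0.028287477791309357 zmed 0.1009 plane [-0.0066  0.0242  0.1009]
```

View pics/w8.png

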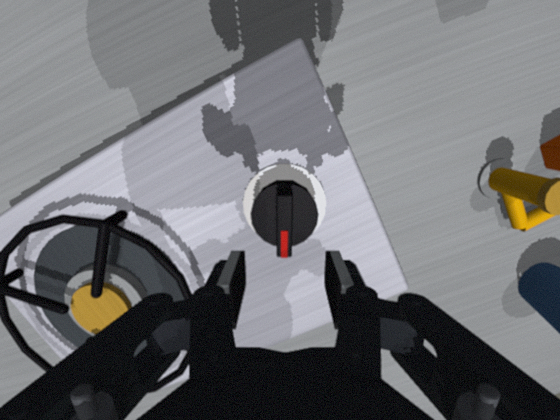

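The wrist view shows the knob at (285,210) sitting home and level on the shaft, with its top at z 0.125 and its pointer on the red line. I now regrip it deeper, with the tips just above the skirt, centred on (0.539, -0.0797).

Run:
```python
from h import *
print(*[x.round(3) for x in rel([.539,-.0797,.1035],down(np.radians(68.6)))],manip.get_state()['position'])
```

```text
[ 7.698 -0.035  0.127] [ 0.006  0.001 -0.   ] [ 0.5378485  -0.0788935   0.18048125]
```

```bash
python3 -m creep '{"delta_pos":[[2,-0.04,0.11],[4.5,-0.04,0.11],[6.5,-0.04,0.11],[7.2,-0.04,0.11],[7.6,-0.04,0.11],[7.6,-0.04,0.11],[7.6,-0.04,0.11]],"dr":[[0,0,0],[0,0,0],[0,0,0],[0,0,0],[0,0,0],[0,0,0],[0,0,0]]}'
python3 -m creep '{"delta_pos":[[0,0,0],[0,0,0],[0,0,0],[0,0,0],[0,0,0]],"dr":[[0,0,0],[0,0,0],[0,0,0],[0,0,0],[0,0,0]]}' -1 60
python3 - <<'E'
from h import *
grab('wrist','w9');s=manip.get_state();print(s['position'],s['contact_force'],s['moment'],s['width']);knob('w9')
E
```

```text
clock: 13.6
position: [0.5391, -0.0798, 0.1048]
ee_rot: [0.696, 0.129, 0.695, -0.129]
contact_force: [-0.3, 0.7, -0.3]
width: 0.0428
clock: 14.1
position: [0.5389, -0.0797, 0.1045]
ee_rot: [0.696, 0.129, 0.695, -0.129]
contact_force: [-0.6, -0.2, 2.3]
width: 0.0106
[ 0.53884637 -0.07972718  0.10444903] [ 0.41335863 -0.15761744  1.60608395] [ 0.00196291 -0.01230419  0.01193523] 0.010561669003504063
bar 3354 [ 0.5365 -0.0817] [0.0354 0.0493] 46.01235580444336 zmed 0.1247 plane [0.0009 0.0002 0.125 ]
skirt 2695 [ 0.5381 -0.0793] 0.027809759601950645 zmed 0.1008 plane [-0.0166  0.0065  0.1008]
```

```bash
python3 -m creep '{"delta_pos":[[0.2,0,0],[0.4,0,0],[0.6,0,0],[0.7,0,0],[0.8,0,0],[0.8,0,0],[0.8,0,0]],"dr":[[0,0,0],[0,0,0],[0,0,0],[0,0,0],[0,0,0],[0,0,0],[0,0,0]]}'
python3 - <<'E'
from h import *
grab('wrist','w10');s=manip.get_state();print(s['position'],s['contact_force'],s['moment'],s['width'])
im=load('w10');P=cloud(im);V=im['pixels'].max(-1);z=P[...,2]
c=np.hypot(P[...,0]-.539,P[...,1]+.0797);ok=(im['depth']>0)&(V<110)&(c<.03)
for lo,hi in((.088,.102),(.112,.122)):
    q=P[ok&(z>lo)&(z<hi)]
    if len(q):print(len(q),np.median(q[:,2]),np.linalg.lstsq(np.c_[q[:,:2]-q[:,:2].mean(0),np.ones(len(q))],q[:,2],rcond=None)[0].round(4))
E
```

```text
clock: 14.85
position: [0.539, -0.0798, 0.0987]
ee_rot: [0.696, 0.129, 0.694, -0.129]
contact_force: [-3.8, 0.5, 18.4]
width: 0.0105
[ 0.53899853 -0.07974757  0.09869026] [-4.11801763  0.0215625  18.18391446] [0.21268021 0.73398942 0.0297138 ] 0.010509555444999565
2735 0.0950824127869337 [-0.0256  0.0112  0.0951]
2368 0.11876194440020409 [ 0.0043 -0.0005  0.1183]
```

```bash
python3 -m creep '{"delta_pos":[[0,0,0],[0,0,0],[0,0,0],[0,0,0],[0,0,0]],"dr":[[0,0,0],[0,0,0],[0,0,0],[0,0,0],[0,0,0]]}'
python3 - <<'E'
from h import *
im=grab('side','d11');P=cloud(im);H,S,V=cv2.split(cv2.cvtColor(im['pixels'],cv2.COLOR_BGR2HSV));z=P[...,2]
q=P[(H<12)&(S>150)&(im['depth']>0)&(np.hypot(P[...,0]-.6055,P[...,1]-.242)<.06)&(z>.09)&(z<.105)];x=cv2.minAreaRect(q[:,:2].astype(np.float32));print(len(q),q.mean(0),x)
E
```

```text
clock: 15.4
position: [0.539, -0.0797, 0.0987]
ee_rot: [0.696, 0.129, 0.694, -0.129]
contact_force: [-4.9, 0.7, 19.2]
width: 0.0104
181 [0.60556861 0.23571748 0.09500138] ((0.6063240170478821, 0.23864728212356567), (0.029231827706098557, 0.046697720885276794), 8.339560508728027)
```

View pics/d11.png

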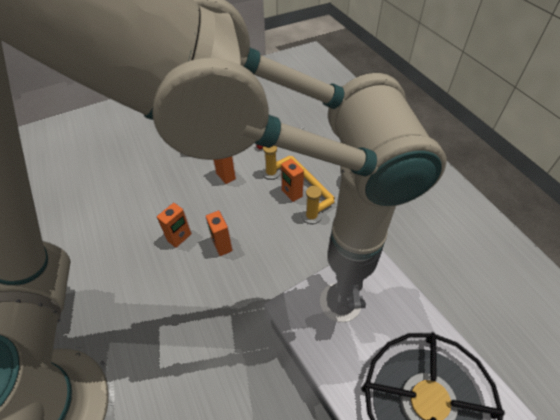

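The side view shows the detector upright between the risers at (291,180) and the knob held pressed at (345,300), with steady forces. Handing in.

```bash
python3 -c "
from rig import manip
print(manip.sign_off())"
```

```text
the job is handed in; nothing more can be done
None
```

The job is handed in, with the detector standing in the gap and the knob still held pressed in on the shaft. The simulator gave no verdict, so what follows rests on my own last checks, at 15.4 s of the 54 s allowed.

- **Detector:** I stood the right-hand orange detector between the risers and let go. It measures within about 4 mm of the midpoint, with its top at z 0.095, so it is upright.
- **Knob fit:** The first push tipped the knob about 10° in the grip, with roughly 32 N vertically at the wrist, below the limits. I let go and it levelled itself, home on the shaft with its pointer on the red line.
- **Knob press:** I regripped it lower and pressed it down about 6 mm, to the stop. The last images show it level. The tool reads a steady 19 N upward, with the fingers gripping at 60 N.
- **Not confirmed:** The last side picture hides the cup and carton behind the arm and most of the screwdriver, so I did not re-measure them. No planned move went near them.
- **Disagreements:** The side and wrist cameras differed by about 1–2 mm on the position of the shaft and knob, which is within the calibration. The finger width read 10.5 mm on the 12 mm bar.

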